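# Lock the welder's guard with the T-key

## Task

Lock the guard: on the lock box with the bolt and the two lugs, take hold of the T-key and turn it gently clockwise (seen from above) well past the lugs, some 25 to 30 degrees but not onto its stop (at about 45 degrees), then back until its bar lies in line with the two lugs, where the lock engages and the bolt ends flush with its keeper, and let go. Do not turn the key of the plain switch box.

Things in the scene. Friction and masses are not known exactly. Their poses are not given: they have to be found in the camera images.
- lockbox: Fixed grey lock box, 130 x 130 mm, top 70 mm above the table; origin on the table under the key's axis. On its top a round aluminium collar, 108 mm across, with two dark lugs opposite each other 46 mm from the axis, lug tops at 82 mm; the lugs lie along the box's x axis. A dark base plate reaches out at +y, with a steel keeper of two 56 mm high posts there for the bolt.
- key_grip (a point): Middle of the steel cross bar of the T-key to turn, on its vertical turning axis, 112 mm above the table. Bar: 70 mm long (this point's x), 12 mm thick (y), 24 mm high (z, up), on a 16 mm stem with about 24 mm free under the bar. The key is captive: it only turns, with about 0.06 N m, and stays where it is left.
- lock_key (a joint): Angle of the T-key in rad, growing clockwise seen from above. 0: the bar is in line with the two lugs and the lock is engaged. It starts 0.4 to 0.75 rad anticlockwise of the lugs (negative) and has stops at -0.9 and +0.8; do not drive it onto the +0.8 stop.
- bolt (a joint): How far the flat steel bolt (24 mm wide, 45 mm above the table) stands out of the lock box's +y side, between the keeper's posts, in m. The key drives it: 0.025 + 0.03 x key angle. At 0.025 the lock is engaged and the bolt's end is flush with the keeper's outer face; beyond the lugs it overshoots the keeper.
- spare_end (a point): Point on the bar of the bystander key, 30 mm from its axis, 112 mm above the table: an equal T-key on the plain grey switch box (130 x 130 x 70 mm), which has a smaller collar (70 mm across) without lugs, no bolt, no keeper and no base plate. This point's x runs along the bar. It must stay as it is.

How it is judged:
By the outcome, as a careful person would: the job done as asked, in the order asked, and still so for the second after the job is handed in, with the robot touching nothing.
It also fails if it takes over 32 s, if anything falls off the work surface, if the arm or the gripper's body presses on something with over 40 N, if the wrist force passes 120 N, or if a joint passes its speed limit or range.

## Robot

A 6-joint arm with a two-finger parallel gripper is mounted at the origin on the work surface. World frame = base frame: x ahead of the robot, y to its left, z up, the work surface at z = 0. Lengths are in mm, angles in rad, forces in N, time in s.
With the tool pointing down it reaches from about 325 to 775 mm from the base axis. Payload 9.3 kg.
Tool frame: the origin (TCP) lies midway between the tips of the shut fingers; the grasp point (between the pads) lies 19 mm behind it; z points along the fingers, y is the direction in which the jaws open and shut (so a half turn about z gives the same grasp; the last joint's range is limited). The gripper opens to 85 mm and grips with 20 to 120 N. Pads are 22 mm wide; open, the fingers measure 114 mm over their backs; the gripper's body (76 mm by 85 mm) begins 54 mm behind the grasp point. The pads swing forward as they close: fully open they stand 13 mm farther back than shut.
Start: joints at [-1.328, 0.259, 0.021, 1.334, 0, 1.418], TCP at [212.044, -507.478, 231.279] pointing down, gripper open.
Joint ranges: [-3.04, 3.04], [-0.91, 1.82], [-1.04, 1.36], [-1.92, 1.95], [-1.52, 1.45], [-3.14, 3.14]. Speed limits (rad/s): [2.22, 2.22, 2.79, 3.14, 3.14, 3.14].

## Interface

Orientations are given as a unit quaternion [x, y, z, w].
In Python, from rig import * gives the robot as it stands. The module is installed in compiled form; this text tells all that it offers.
- The arm moves only by the tool carry_out, never from a script. Its argument "series" is text: rows parted by semicolons, each of 4 numbers parted by spaces: the shift along the tool's x, y, z in mm, then the turn about the tool's z in degrees. In form: tx ty tz roll; .... A call has 1 to 5 rows; each row shifts and turns the pose as measured when the row begins, along the tool's axes as they then stand; what a row does not reach is not made up. A row lasts 1/12 s, in which the tool goes at most 41.7 mm and 7.16 degrees, less where a joint would pass 70% of its speed; a pose out of reach is approached as far as the arm can. A call is refused whole if a number of a shift passes 41.7 or a number of a turn 7.16, either way. A call with a gripper value outside its range is refused whole. "claw" is the opening in per cent of the stroke, from 0 (shut) to 100 (fully open), set as the call begins (left out, the last holds). The fingers move at their own pace and stop on an object; the grip force is fixed at half the most. Time passes only in rows, so rows that do not move let the fingers close. It gives the time, the measured TCP pose, the force and the opening at its end, in the units of the state.
- read_state(): the state, without advancing time (a new reading comes with each control period).
- get_image(name): name is "side" or "top"; returns (picture, depth): 400x640x3 uint8, blue, green, red; 400x640 float32, mm along the optical axis (not along the pixel's ray), 0 where there is no reading.
- get_calibration(name): a dict with "mtx" (3x3 intrinsics, pixels), "rvec" (rotation vector, rad) and "tvec" (3), from world to camera coordinates, as OpenCV has them. Camera axes: x right, y down, z forward; pixel columns grow to the right and rows downward; lengths in mm; the calibration is good to about 2 mm. A picture is of the moment at which its call begins. get_calibration takes no time and is no camera call.
- job_done(): hands the job in, once; it reports no verdict.
Trained networks look in the newest picture that a camera, given by its name, has taken for a name from the list of things; names that differ only in an ending like _2 or _b are one class to them, and where a whole thing is asked for, a point or a joint stands for the part that bears it (a point fixed in the world has none). Each returns a list of dicts, best first, with "conf" (0 to 1); they miss things now and then, are a little off and sometimes report something else, mostly with a low value. They report only what shows in the picture. A call takes as long as a camera call.
- cut_out(thing, camera): "pixels" (400x640 bool, what is visible of it) and "at" ([column, row] in pixels, amid what is visible of it).
- mark_of(thing, camera): "at" ([column, row] in pixels: a listed point, or the origin of a listed thing).
The state is a dict: "time_s": time; "q": joint angles; "joint_velocities": joint speeds; "joint_efforts": joint torques, N m; "tool_pos": TCP position; "tool_rot": TCP orientation; "contact_force": force on the tool from outside, world axes, zero at the start; "ft_torque": the same for the moment, N m; "grip_width": finger opening in mm.
Only numpy, scipy, OpenCV 4.12 (cv2) and the standard library are available. Lean on these libraries where they do the work, as an engineer would, in place of code of your own. Each camera call takes 0.05 s, during which the arm holds its last target.

## Working session

There is one attempt and no reset: what is moved stays moved. The work goes in short steps, Python scripts to look and compute and a tool call to move; the robot and the scene stay as the last step left them, time stands still between calls to the robot, and variables do not carry over. Pictures are saved under pics/ and viewed, and the job is handed in when it is done.

Besides the shell and the picture viewer there is one more tool, called after "Request:" as name(argument=value, ...), one argument or row to a line, values as JSON. carry_out: Moves the arm, as the interface text tells. Its arguments: {"type":"object","properties":{"series":{"type":"string"},"claw":{"type":"number"}},"required":["series"]}

```bash
mkdir -p pics
python3 - <<'E'
from rig import *
import cv2,numpy as np
s=read_state();print({k:np.round(v,3).tolist() for k,v in s.items()})
for n in ("top","side"):
    p,d=get_image(n);cv2.imwrite(f"pics/{n}0.png",p);np.save(f"pics/{n}0.npy",d)
    c=get_calibration(n);print(n,c)
    for t in ("lockbox","key_grip","spare_end"):
        print(t,[(np.round(m["at"],1).tolist(),round(m["conf"],2)) for m in mark_of(t,n)])
E
```

```text
{'time_s': 0.0, 'q': [-1.328, 0.259, 0.021, 1.334, 0.0, 1.418], 'joint_velocities': [0.0, 0.001, -0.001, 0.0, -0.001, 0.001], 'joint_efforts': [-0.001, -55.564, 34.453, 0.014, -0.0, 0.0], 'tool_pos': [211.966, -507.219, 230.67], 'tool_rot': [0.98, 0.197, -0.0, -0.001], 'contact_force': [-0.04, -0.335, 0.397], 'ft_torque': [0.018, -0.008, -0.02], 'grip_width': 85.116}
top {'mtx': array([[500.08656364,   0.        , 309.0834171 ],
       [  0.        , 500.08656364, 201.93370998],
       [  0.        ,   0.        ,   1.        ]]), 'rvec': array([ 2.12972446, -2.1096886 ,  0.19920014]), 'tvec': array([  6.01795184, 563.0147499 , 866.11281822])}
lockbox [([233.0, 188.0], 0.56)]
key_grip [([220.3, 178.1], 0.66)]
spare_end [([429.7, 220.0], 0.58)]
side {'mtx': array([[375.97703824,   0.        , 319.66406262],
       [  0.        , 375.97703824, 203.21394681],
       [  0.        ,   0.        ,   1.        ]]), 'rvec': array([ 0.9972589 , -2.50304289,  1.01479715]), 'tvec': array([410.28897461, 346.89087897, 443.84159682])}
lockbox [([239.0, 282.6], 0.98)]
key_grip [([227.8, 243.1], 0.88)]
spare_end [([404.1, 152.1], 0.8)]
```

View pics/top0.png

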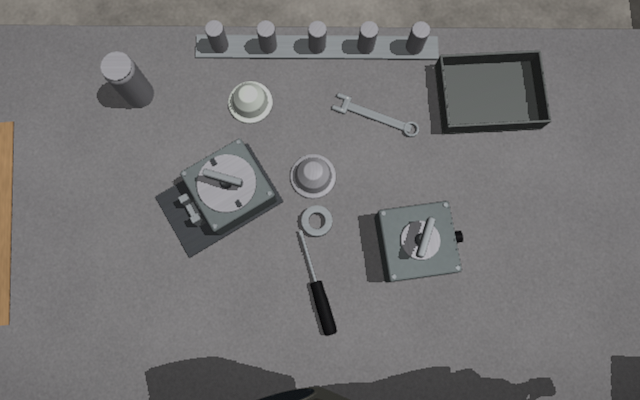

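View pics/side0.png

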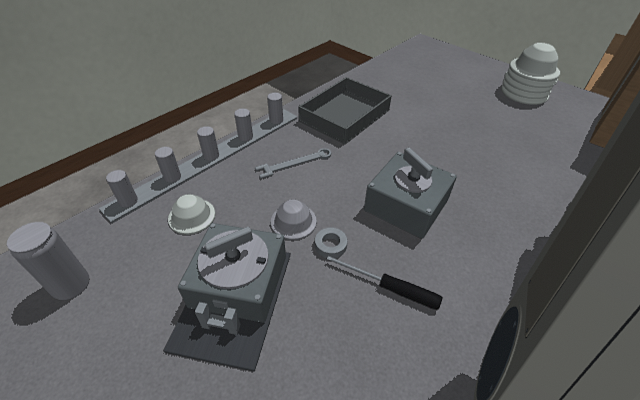

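The lock box is at left in both views: in the top view its lugs are near (213,162) and (239,204), and the key bar is at about (221,180). The plain switch box is at right (420,240). I'll measure next.

```bash
cat > h.py <<'E'
import numpy as np,cv2
from rig import get_calibration
def cam(n):
    c=get_calibration(n);R=cv2.Rodrigues(c["rvec"])[0];return c["mtx"],R,np.array(c["tvec"]).ravel()
def cloud(n,d):
    K,R,t=cam(n);v,u=np.mgrid[:400,:640];z=d
    P=np.stack([(u-K[0,2])/K[0,0]*z,(v-K[1,2])/K[1,1]*z,z],-1)
    return (P-t)@R
def atz(n,px,h):
    K,R,t=cam(n);r=np.array([(px[0]-K[0,2])/K[0,0],(px[1]-K[1,2])/K[1,1],1])@R;o=-t@R
    return o+r*(h-o[2])/r[2]
def bar(W,c,rad=45,lo=106,hi=135):
    m=(W[...,2]>lo)&(W[...,2]<hi)&(np.hypot(W[...,0]-c[0],W[...,1]-c[1])<rad)
    p=W[m];(cx,cy),(w,h),a=cv2.minAreaRect(p[:,:2].astype(np.float32))
    u=np.linalg.svd(p[:,:2]-p[:,:2].mean(0),full_matrices=False)[2][0]
    return len(p),p.mean(0),(cx,cy,w,h,a),np.degrees(np.arctan2(u[1],u[0]))
E
python3 - <<'E'
from h import *
for n,g,s,lb in (("top",(220.3,178.1),(429.7,220),(233,188)),("side",(227.8,243.1),(404.1,152.1),(239,282.6))):
    W=cloud(n,np.load(f"pics/{n}0.npy"));c=atz(n,g,112)
    print(n,"grip",c.round(1),"spare",atz(n,s,112).round(1),"lockbox",atz(n,lb,0).round(1))
    print(bar(W,c)); 
    print("boxtop z",np.median(W[(W[...,2]>60)&(W[...,2]<78)&(np.hypot(W[...,0]-c[0],W[...,1]-c[1])<90)],axis=0))
    m=(W[...,2]>62)&(W[...,2]<76)&(np.hypot(W[...,0]-c[0],W[...,1]-c[1])<100)
    print("boxrect",cv2.minAreaRect(W[m][:,:2].astype(np.float32)))
for n,l in (("top",[(213,162),(239,204)]),):
    a,b=[atz(n,x,82) for x in l];print(a,b,(a+b)/2,np.linalg.norm(a-b),np.degrees(np.arctan2(*(b-a)[1::-1])))
for n in("top","side"):
    p=cv2.imread(f"pics/{n}0.png");r=p[130:260,150:290] if n=="top" else p[215:375,155:300]
    cv2.imwrite(f"pics/{n}0c.png",cv2.resize(r,None,fx=4,fy=3.7 if n=="side" else 4,interpolation=2) if n=="side" else cv2.resize(r,None,fx=4,fy=4,interpolation=2))
E
```

```text
top grip [592.5 165.8 112. ] spare [ 522.2 -195.3  112. ] lockbox [599.8 161.    0. ]
(328, array([592.75580085, 160.73634671, 120.13591689]), (593.7454223632812, 161.55517578125, 69.68291473388672, 13.069451332092285, 74.48004913330078), np.float64(74.3255170828952))
boxtop z [587.05958197 158.82901911  71.38073188]
boxrect ((594.14892578125, 161.6231689453125), (130.61672973632812, 129.9540252685547), 32.18773651123047)
side grip [593.8 166.6 112. ] spare [ 528.5 -194.7  112. ] lockbox [595.3 164.4   0. ]
(638, array([591.2679937 , 166.5359179 , 118.56378448]), (593.5029907226562, 164.57261657714844, 69.86671447753906, 13.26247787475586, 74.34381866455078), np.float64(74.21416622240947))
boxtop z [576.72819243 178.795165    70.97012475]
boxrect ((593.763671875, 164.54586791992188), (129.98907470703125, 131.22218322753906), 32.292118072509766)
[629.56383481 185.95406041  82.        ] [552.60405881 136.03816137  82.        ] [591.08394681 160.99611089  82.        ] 91.73006105009048 -147.0326689668619
```

```bash
ls pics
```

```text
side0.npy
side0.png
side0c.png
top0.npy
top0.png
top0c.png
```

View pics/top0c.png

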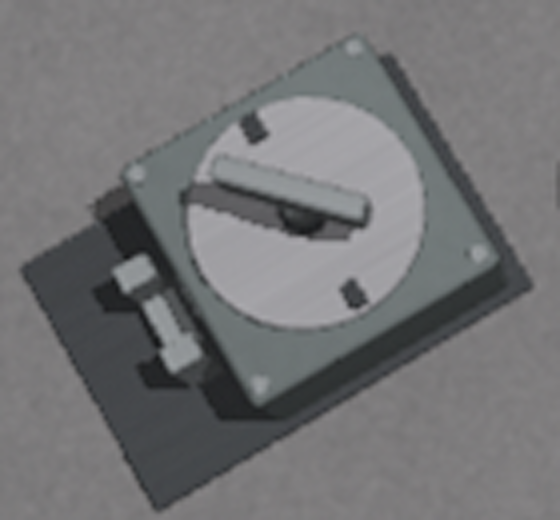

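```bash
cat > plan.py <<'E'
import sys,numpy as np
from rig import read_state
from scipy.spatial.transform import Rotation as Ro
# plan.py x y z dyaw_total(world deg) nrows : even rows
def plan(x,y,z,dyaw,n,show=None):
    s=read_state();p=np.array(s["tool_pos"]);R=Ro.from_quat(s["tool_rot"])
    yaw=np.degrees(np.arctan2(*R.as_matrix()[1::-1,0]))
    print("t",round(s["time_s"],2),"p",p.round(1),"yaw",round(yaw,2),"tilt z",R.as_matrix()[:,2].round(4),"q",np.round(s["q"],3),"F",np.round(s["contact_force"],1),"M",np.round(s["ft_torque"],2),"w",round(s["grip_width"],1))
    d=(np.array([x,y,z])-p)/n;rl=-dyaw/n;out=[]
    for i in range(min(n,show or n)):
        out.append(" ".join(f"{v:.1f}" for v in [*R.inv().apply(d),rl]));R=R*Ro.from_euler("z",rl,degrees=True)
    print("; ".join(out))
plan(*map(float,sys.argv[1:5]),int(sys.argv[5]),int(sys.argv[6]) if len(sys.argv)>6 else None)
E
python3 plan.py 593.7 163 220 231.7 34 5
```

```text
t 0.4 p [ 212.  -507.4  231.2] yaw 22.68 tilt z [-1.e-04  2.e-04 -1.e+00] q [-1.328  0.259  0.021  1.334 -0.     1.418] F [ 0.6 -0.3  0.5] M [-0.01 -0.04  0.02] w 85.2
18.0 -13.9 0.3 -6.8; 19.5 -11.6 0.3 -6.8; 20.7 -9.2 0.3 -6.8; 21.7 -6.7 0.3 -6.8; 22.3 -4.1 0.3 -6.8
```

Request:
carry_out(
  series="18 -14 0 -7; 19.5 -11.5 0 -7; 20.7 -9 0 -7; 21.7 -6.5 0 -7; 22.3 -4 0 -7",
  claw=50,
)

```text
time_s: 0.82
tool_pos: [267.2, -408.7, 229.6]
tool_rot: [0.873, 0.487, -0.0, -0.001]
contact_force: [0.5, -0.8, 1.4]
grip_width: 42.7
```

```bash
python3 plan.py 593.7 163 220 197 29 5
```

```text
t 0.82 p [ 267.2 -408.7  229.6] yaw 58.28 tilt z [-9.e-04  7.e-04 -1.e+00] q [-1.163e+00  1.550e-01 -1.180e-01  1.299e+00 -1.000e-03  9.610e-01] F [ 0.5 -0.8  1.4] M [-0.04 -0.04  0.05] w 42.7
22.7 -0.8 0.3 -6.8; 22.6 1.9 0.3 -6.8; 22.2 4.6 0.3 -6.8; 21.5 7.2 0.3 -6.8; 20.5 9.7 0.3 -6.8
```

```bash
python3 plan.py 593.7 163 225 196.1 28 28 | tr ';' '\n'
```

```text
t 0.82 p [ 267.2 -408.7  229.6] yaw 58.28 tilt z [-9.e-04  7.e-04 -1.e+00] q [-1.163e+00  1.550e-01 -1.180e-01  1.299e+00 -1.000e-03  9.610e-01] F [ 0.5 -0.8  1.4] M [-0.04 -0.04  0.05] w 42.7
23.5 -0.8 0.2 -7.0
 23.4 2.1 0.2 -7.0
 23.0 4.9 0.2 -7.0
 22.2 7.7 0.2 -7.0
 21.1 10.3 0.2 -7.0
 19.7 12.8 0.2 -7.0
 18.0 15.1 0.2 -7.0
 16.0 17.2 0.2 -7.0
 13.8 19.0 0.2 -7.0
 11.4 20.6 0.2 -7.0
 8.8 21.8 0.2 -7.0
 6.1 22.7 0.2 -7.0
 3.3 23.3 0.2 -7.0
 0.4 23.5 0.2 -7.0
 -2.5 23.4 0.2 -7.0
 -5.3 22.9 0.2 -7.0
 -8.1 22.1 0.2 -7.0
 -10.7 20.9 0.2 -7.0
 -13.2 19.5 0.2 -7.0
 -15.4 17.7 0.2 -7.0
 -17.5 15.7 0.2 -7.0
 -19.3 13.5 0.2 -7.0
 -20.8 11.0 0.2 -7.0
 -22.0 8.4 0.2 -7.0
 -22.8 5.7 0.2 -7.0
 -23.3 2.8 0.2 -7.0
 -23.5 -0.0 0.2 -7.0
 -23.3 -2.9 0.2 -7.0
```

Request:
carry_out(
  series="23.5 -1 0 -7; 23.5 2 0 -7; 23 5 0 -7; 22 7.5 0 -7; 21 10.5 0 -7",
)

```text
time_s: 1.23
tool_pos: [326.6, -301.4, 229.9]
tool_rot: [0.681, 0.732, -0.0, -0.0]
contact_force: [0.9, -0.5, 0.2]
grip_width: 42.6
```

Request:
carry_out(
  series="19.5 13 0 -7; 18 15 0 -7; 16 17 0 -7; 14 19 0 -7; 11.5 20.5 0 -7",
)

```text
time_s: 1.65
tool_pos: [384.4, -192.7, 230.5]
tool_rot: [0.423, 0.906, -0.0, 0.001]
contact_force: [0.2, 0.1, 0.8]
grip_width: 42.7
```

Request:
carry_out(
  series="9 22 0 -7; 6 22.5 0 -7; 3.5 23.5 0 -7; 0.5 23.5 0 -7; -2.5 23.5 0 -7",
)

```text
time_s: 2.07
tool_pos: [440.9, -82.3, 231.3]
tool_rot: [0.124, 0.992, -0.001, 0.002]
contact_force: [0.3, 0.5, -0.5]
grip_width: 42.4
```

Request:
carry_out(
  series="-5.5 23 0 -7; -8 22 0 -7; -10.5 21 0 -7; -13 19.5 0 -7; -15.5 17.5 0 -7",
)

```text
time_s: 2.48
tool_pos: [496.1, 28.5, 231.8]
tool_rot: [-0.187, 0.982, -0.002, 0.002]
contact_force: [0.2, -0.5, 0.1]
grip_width: 43.1
```

```bash
python3 plan.py 593.7 163 220 56 8 8 | tr ';' '\n'
```

```text
t 2.48 p [496.1  28.5 231.8] yaw -158.45 tilt z [ 0.0045 -0.0027 -1.    ] q [-0.11   0.165 -0.1    1.301 -0.002 -0.486] F [ 0.2 -0.5  0.1] M [ 0.04 -0.05 -0.05] w 43.1
-17.5 11.2 1.5 -7.0
 -18.8 8.9 1.5 -7.0
 -19.7 6.6 1.5 -7.0
 -20.4 4.1 1.5 -7.0
 -20.7 1.6 1.5 -7.0
 -20.8 -0.9 1.5 -7.0
 -20.5 -3.4 1.5 -7.0
 -19.9 -5.9 1.5 -7.0
```

Request:
carry_out(
  series="-17.5 11 1.5 -6.6; -19 9 1.5 -6.6; -19.7 6.6 1.5 -6.6; -20.4 4 1.5 -6.6; -20.7 1.6 1.5 -6.6",
)

```text
time_s: 2.9
tool_pos: [559.7, 118.7, 224.9]
tool_rot: [-0.473, 0.881, -0.003, 0.002]
contact_force: [0.6, -0.1, 0.5]
grip_width: 42.9
```

```bash
python3 plan.py 593.7 163 200 19.8 3|tail -1
python3 - <<'E'
from rig import *
from h import *
p,d=get_image("side");cv2.imwrite("pics/side1.png",p);W=cloud("side",d);print(bar(W,(593.7,163)))
E
```

```text
-18.6 -1.2 8.3 -6.6; -18.3 -3.3 8.3 -6.6; -17.8 -5.4 8.3 -6.6
(637, array([591.41512227, 166.77620554, 118.5339187 ]), (593.6377563476562, 164.62510681152344, 69.71569061279297, 13.971857070922852, 75.04563903808594), np.float64(74.31241375999143))
```

View pics/side1.png

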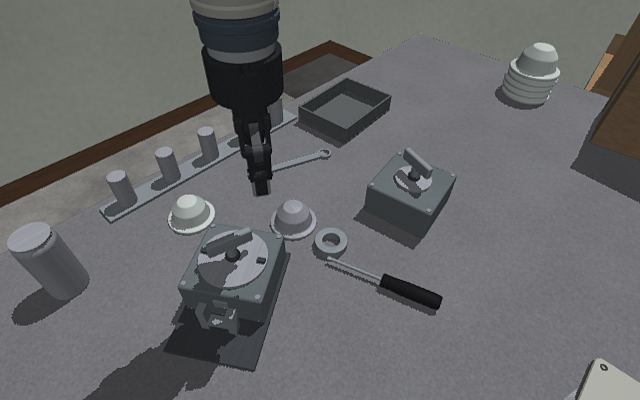

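The side view shows the gripper at (260,190) approaching the lock box; the bar (228,240) hasn't moved. I'll finish the alignment and start down.

Request:
carry_out(
  series="-18.6 -1.2 8 -6.6; -18.3 -3.3 8 -6.6; -17.8 -5.4 8 -6.6; 0 0 0 0",
)

```text
time_s: 3.28
tool_pos: [597.0, 168.9, 198.9]
tool_rot: [-0.625, 0.78, -0.003, 0.002]
contact_force: [-0.1, -0.4, -0.3]
grip_width: 42.7
```

```bash
python3 plan.py 593.7 163 135 0 3
```

```text
t 3.28 p [597.  168.9 198.9] yaw -102.61 tilt z [ 0.0067 -0.0015 -1.    ] q [ 0.142  0.385  0.126  1.305 -0.002 -1.209] F [-0.1 -0.4 -0.3] M [0.04 0.03 0.02] w 42.7
2.2 0.8 21.3 -0.0; 2.2 0.8 21.3 -0.0; 2.2 0.8 21.3 -0.0
```

Request:
carry_out(
  series="3.2 1 25 1.5; 2.2 0.8 25 1.5; 1 0.5 10 0; 0 0 0 0",
)

```text
time_s: 3.62
tool_pos: [593.6, 163.2, 137.2]
tool_rot: [-0.601, 0.799, -0.003, 0.003]
contact_force: [0.1, 0.1, -1.2]
grip_width: 42.8
```

```bash
python3 plan.py 593.7 163 94 0 3
```

```text
t 3.62 p [593.6 163.2 137.2] yaw -106.1 tilt z [ 0.0078 -0.0017 -1.    ] q [ 0.133  0.404 -0.005  1.154 -0.003 -1.156] F [ 0.1  0.1 -1.2] M [-0.02 -0.01  0.02] w 42.8
0.1 0.1 14.4 -0.0; 0.1 0.1 14.4 -0.0; 0.1 0.1 14.4 -0.0
```

Request:
carry_out(
  series="0 0 15 -0.5; 0 0 15 0; 0 0 11 0; 0 0 0 0",
)

```text
time_s: 3.95
tool_pos: [594.1, 161.6, 98.1]
tool_rot: [-0.602, 0.799, -0.004, 0.004]
contact_force: [-1.7, 0.0, -0.6]
grip_width: 42.5
```

```bash
python3 plan.py 593.7 163 94 0 1
python3 - <<'E'
from rig import *
from h import *
for n in("top","side"):
    p,d=get_image(n);r=p[120:260,140:300] if n=="top" else p[160:375,120:340]
    cv2.imwrite(f"pics/{n}2.png",cv2.resize(r,None,fx=3,fy=2.7 if 0 else 3,interpolation=2)[:600])
E
```

```text
t 3.95 p [594.1 161.6  98.1] yaw -106.04 tilt z [ 0.0102 -0.0017 -0.9999] q [ 0.131  0.427 -0.072  1.061 -0.003 -1.16 ] F [-1.7  0.  -0.6] M [0.03 0.01 0.06] w 42.5
-1.3 0.8 4.1 -0.0
```

View pics/side2.png

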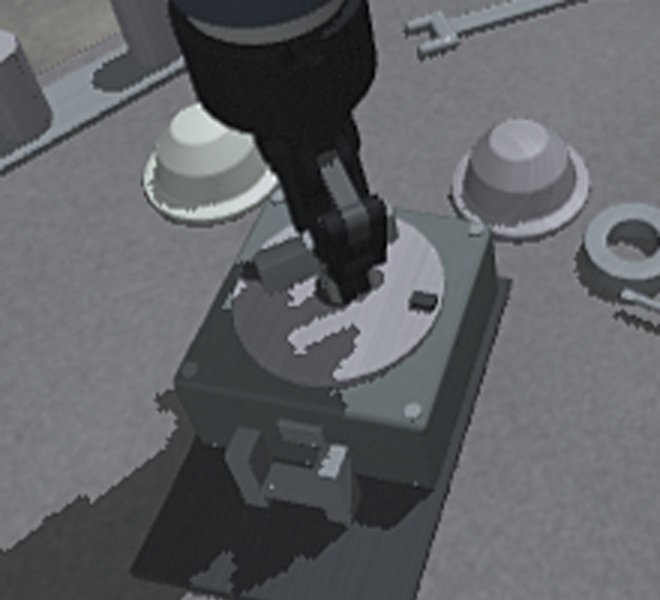

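The jaws straddle the bar (about (345,255) in this crop). A small correction, then I close.

Request:
carry_out(
  series="-1.3 0.8 3.5 -0.4; 0 0 0 0",
)

```text
time_s: 4.22
tool_pos: [595.6, 163.2, 98.8]
tool_rot: [-0.604, 0.797, -0.005, 0.006]
contact_force: [-0.4, -0.4, -0.5]
grip_width: 42.9
```

Request:
carry_out(
  series="0 0 0 0; 0 0 0 0; 0 0 0 0; 0 0 0 0; 0 0 0 0",
  claw=0,
)

```text
time_s: 4.63
tool_pos: [593.7, 164.1, 100.4]
tool_rot: [-0.604, 0.797, -0.004, 0.006]
contact_force: [2.0, -0.8, -3.4]
grip_width: 10.7
```

```bash
python3 plan.py 593.7 163 95 0 1
```

```text
t 4.63 p [593.7 164.1 100.4] yaw -105.62 tilt z [ 1.360e-02  3.000e-04 -9.999e-01] q [ 1.340e-01  4.240e-01 -7.200e-02  1.062e+00 -1.000e-03 -1.164e+00] F [ 2.  -0.8 -3.4] M [-0.   -0.15 -0.03] w 10.7
1.0 -0.2 5.4 -0.0
```

Request:
carry_out(
  series="0 0 0 0; 0 0 0 0; 0 0 5 0; 0 0 1 0",
  claw=35,
)

```text
time_s: 4.97
tool_pos: [594.7, 164.1, 95.0]
tool_rot: [-0.604, 0.797, -0.005, 0.006]
contact_force: [0.4, -0.6, -0.7]
grip_width: 29.9
```

```bash
python3 plan.py 593.7 163.5 94 0 1
```

```text
t 4.97 p [594.7 164.1  95. ] yaw -105.63 tilt z [ 1.570e-02  5.000e-04 -9.999e-01] q [ 0.134  0.428 -0.08   1.047 -0.002 -1.164] F [ 0.4 -0.6 -0.7] M [-0.01  0.01 -0.01] w 29.9
0.8 0.8 0.9 -0.0
```

Request:
carry_out(
  series="0.5 0.8 2 0; 0 0 0.5 0; 0 0 0.5 0; 0 0 0.5 0; 0 0 0 0",
  claw=0,
)

```text
time_s: 5.38
tool_pos: [593.6, 163.8, 92.8]
tool_rot: [-0.604, 0.797, -0.005, 0.007]
contact_force: [0.7, 0.3, -3.3]
grip_width: 12.6
```

```bash
python3 plan.py 593.7 163.5 94 0 1;python3 - <<'E'
from rig import *
from h import *
p,d=get_image("side");cv2.imwrite("pics/side3.png",cv2.resize(p[160:360,120:340],None,fx=3,fy=3,interpolation=2));W=cloud("side",d);print(bar(W,(593.7,163)))
E
```

```text
t 5.38 p [593.6 163.8  92.8] yaw -105.62 tilt z [ 1.740e-02  9.000e-04 -9.998e-01] q [ 1.340e-01  4.270e-01 -8.800e-02  1.039e+00 -1.000e-03 -1.164e+00] F [ 0.7  0.3 -3.3] M [ 0.09 -0.09 -0.04] w 12.6
0.3 -0.2 -1.2 -0.0
(360, array([591.74627167, 175.32663626, 117.8140568 ]), (588.7227783203125, 166.85610961914062, 69.230712890625, 30.18951416015625, 66.26654052734375), np.float64(72.45724876945525))
```

View pics/side3.png

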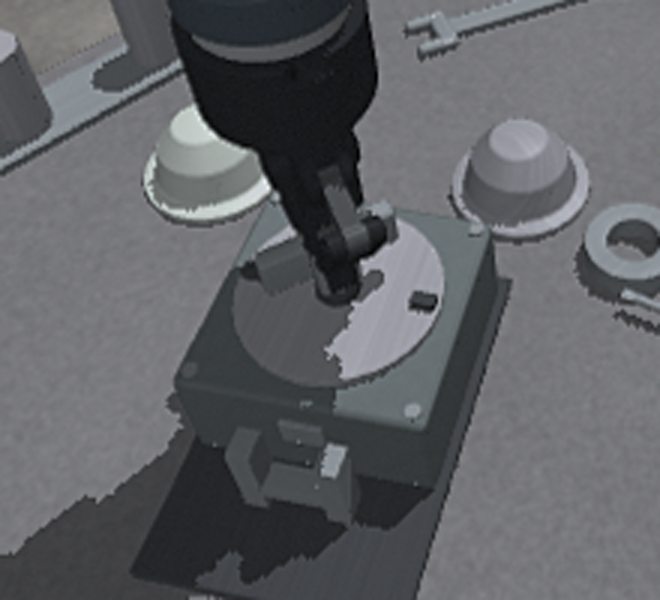

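The bar is gripped at centre (340,250 in this crop). Now I turn it clockwise gently.

Request:
carry_out(
  series="0 0 0 3; 0 0 0 4; 0 0 0 4; 0 0 0 4; 0 0 0 4",
)

```text
time_s: 5.85
tool_pos: [593.8, 163.8, 92.8]
tool_rot: [-0.46, 0.888, -0.004, 0.008]
contact_force: [0.3, -0.1, 0.5]
grip_width: 12.8
```

```bash
python3 plan.py 593.7 163.5 94 0 1
```

```text
t 5.85 p [593.8 163.8  92.8] yaw -125.26 tilt z [ 1.790e-02  8.000e-04 -9.998e-01] q [ 0.134  0.427 -0.088  1.038 -0.002 -0.822] F [ 0.3 -0.1  0.5] M [-0.01  0.09  0.1 ] w 12.8
0.3 -0.2 -1.2 -0.0
```

Request:
carry_out(
  series="0 0 0 4; 0 0 0 4; 0 0 0 4; 0 0 0 4; 0 0 0 4",
)

```text
time_s: 6.27
tool_pos: [593.9, 163.7, 92.8]
tool_rot: [-0.29, 0.957, -0.002, 0.009]
contact_force: [-0.0, -0.3, 2.3]
grip_width: 12.4
```

Request:
carry_out(
  series="0 0 0 4; 0 0 0 4; 0 0 0 4; 0 0 0 4; 0 0 0 3",
)

```text
time_s: 6.68
tool_pos: [594.0, 163.5, 92.8]
tool_rot: [-0.119, 0.993, -0.001, 0.009]
contact_force: [0.5, 0.7, 0.8]
grip_width: 12.4
```

```bash
python3 plan.py 593.7 163.5 94 0 1;python3 - <<'E'
from rig import *
from h import *
p,d=get_image("side");cv2.imwrite("pics/side4.png",cv2.resize(p[160:360,120:340],None,fx=3,fy=3,interpolation=2));W=cloud("side",d);print(bar(W,(593.7,163)))
E
```

```text
t 6.68 p [594.  163.5  92.8] yaw -166.29 tilt z [ 1.880e-02 -1.000e-04 -9.998e-01] q [ 0.134  0.427 -0.088  1.037 -0.003 -0.105] F [0.5 0.7 0.8] M [-0.05  0.11  0.03] w 12.4
0.3 0.0 -1.2 -0.0
(480, array([579.13570173, 163.91892027, 120.01323906]), (590.6692504882812, 166.75698852539062, 59.463626861572266, 41.76923370361328, 52.18067169189453), np.float64(-153.52625807638964))
```

View pics/side4.png

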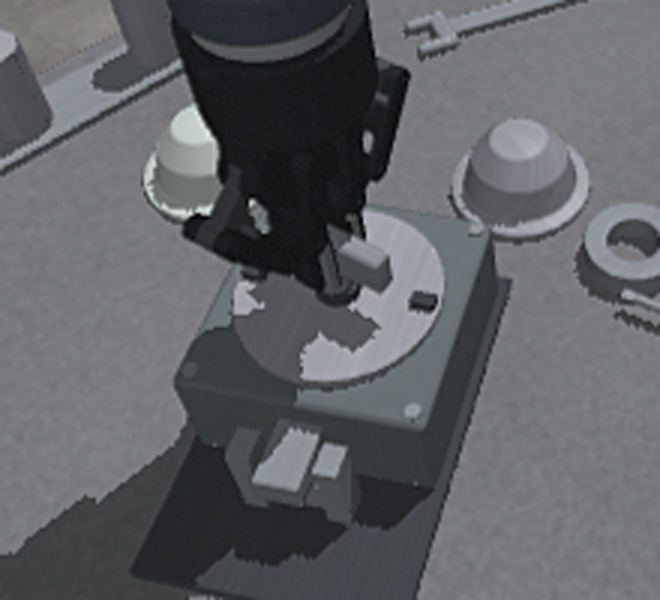

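The bolt (290,460 in the crop) now reaches past the keeper, about 18.6° past the lugs. I'll turn to about 27°.

Request:
carry_out(
  series="0 0 0 3.5; 0 0 0 3; 0 0 0 2; 0 0 0 0",
)

```text
time_s: 7.07
tool_pos: [594.0, 163.4, 92.8]
tool_rot: [-0.043, 0.999, -0.001, 0.009]
contact_force: [-0.3, -1.1, 1.9]
grip_width: 12.5
```

```bash
python3 plan.py 593.7 163.5 94 0 1
```

```text
t 7.07 p [594.  163.4  92.8] yaw -175.06 tilt z [ 1.890e-02 -4.000e-04 -9.998e-01] q [ 0.134  0.427 -0.089  1.037 -0.003  0.047] F [-0.3 -1.1  1.9] M [-0.03  0.1  -0.05] w 12.5
0.2 0.1 -1.2 -0.0
```

Run:
```python
from rig import *
from h import *
p,d=get_image("side");W=cloud("side",d);cv2.imwrite("pics/side5.png",cv2.resize(p[160:360,120:340],None,fx=3,fy=3,interpolation=2))
# bolt: points 40..50mm high in lock frame +y
a=np.radians(32.25);ex=np.array([np.cos(a),np.sin(a)]);ey=np.array([-np.sin(a),np.cos(a)])
def prof(W):
    q=W[...,:2]-[593.6,163.7];X=q@ex;Y=q@ey
    m=(W[...,2]>40)&(W[...,2]<60)&(abs(X)<9)&(Y>60)&(Y<130)
    m2=(W[...,2]>52)&(W[...,2]<60)&(abs(X)<40)&(Y>70)&(Y<130)
    for M in(m,m2): print(M.sum(),"Y pct",np.percentile(Y[M],[2,50,98]).round(1) if M.any() else "", "z",np.median(W[M][:,2]).round(1))
prof(W);prof(cloud("side",np.load("pics/side0.npy")))
```

```text
383 Y pct [ 64.7  86.7 104.2] z 53.7
575 Y pct [ 71.1  85.  103.2] z 54.1
95 Y pct [64.2 67.3 68.6] z 53.0
206 Y pct [74.2 82.8 90.2] z 55.6
```

View pics/side5.png

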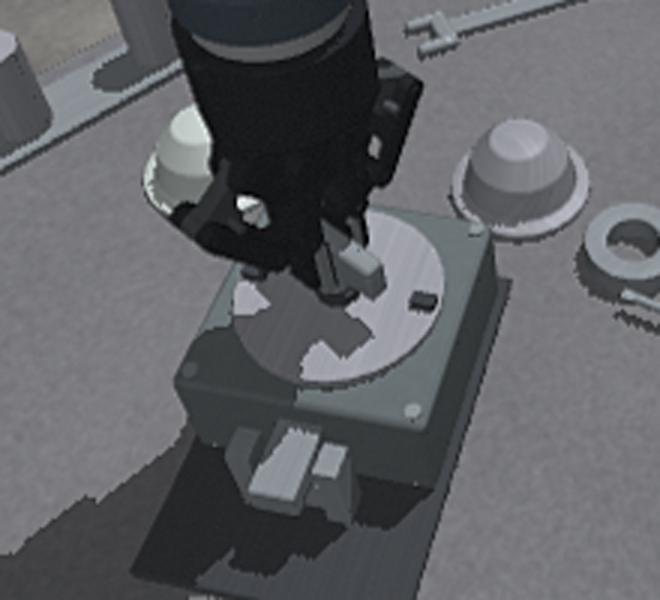

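Bolt reach is 39 mm, so the key is at about 27°, which agrees with the gripper's yaw. Now I turn back to the lug line.

Request:
carry_out(
  series="0 0 0 -3; 0 0 0 -4; 0 0 0 -4; 0 0 0 -4; 0 0 0 -4",
)

```text
time_s: 7.53
tool_pos: [593.9, 163.6, 92.8]
tool_rot: [-0.22, 0.976, -0.002, 0.009]
contact_force: [-0.0, 1.0, 1.4]
grip_width: 12.5
```

Request:
carry_out(
  series="0 0 0 -4; 0 0 0 -2.5; 0 0 0 -1; 0 0 0 0",
)

```text
time_s: 7.87
tool_pos: [593.9, 163.7, 92.8]
tool_rot: [-0.292, 0.956, -0.002, 0.009]
contact_force: [0.0, 0.6, 1.2]
grip_width: 12.3
```

```bash
cat > prof.py <<'E'
from rig import *
from h import *
import sys
p,d=get_image("side");W=cloud("side",d);cv2.imwrite(f"pics/{sys.argv[1]}.png",cv2.resize(p[160:360,120:340],None,fx=3,fy=3,interpolation=2))
a=np.radians(32.25);ex=np.array([np.cos(a),np.sin(a)]);ey=np.array([-np.sin(a),np.cos(a)])
q=W[...,:2]-[593.6,163.7];X=q@ex;Y=q@ey
m=(W[...,2]>40)&(W[...,2]<60)&(abs(X)<9)&(Y>60)&(Y<130)
m2=(W[...,2]>52)&(W[...,2]<60)&(abs(X)>15)&(abs(X)<40)&(Y>70)&(Y<130)
for M in(m,m2): print(M.sum(),"Y pct",np.percentile(Y[M],[2,50,98,100]).round(1))
print(bar(W,(593.7,163)))
E
python3 prof.py side6; python3 plan.py 593.7 163.5 94 0 1
```

```text
268 Y pct [64.5 79.3 89.7 90. ]
211 Y pct [74.2 82.9 90.3 90.7]
(377, array([577.17943712, 158.7474602 , 118.77411748]), (576.8999633789062, 162.9743194580078, 32.03772735595703, 40.3227653503418, 7.4102277755737305), np.float64(59.06750959940642))
t 7.92 p [593.9 163.7  92.8] yaw -146.11 tilt z [ 1.890e-02  6.000e-04 -9.998e-01] q [ 0.134  0.426 -0.089  1.037 -0.002 -0.458] F [-1.3 -0.1  1.4] M [ 0.    0.12 -0.05] w 12.1
0.3 -0.0 -1.2 -0.0
```

View pics/side6.png

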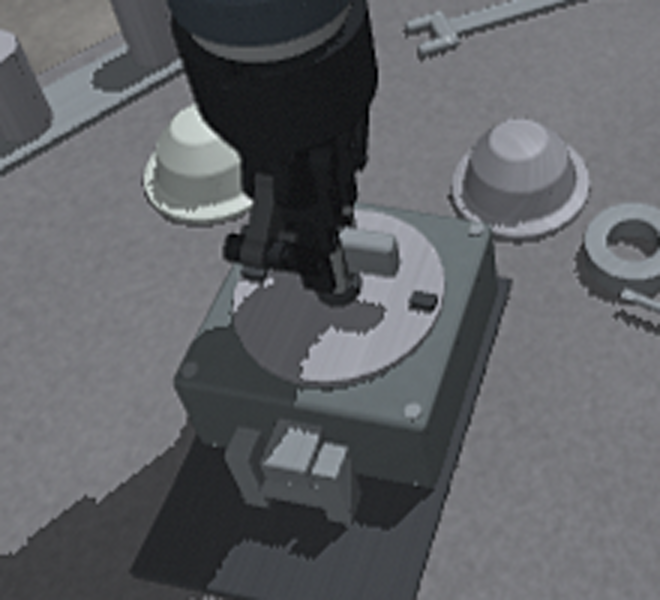

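Run:
```python
from h import *
for n in("top","side"):
    W=cloud(n,np.load(f"pics/{n}0.npy"));c=np.array([593.6,161.6 if n=="top" else 164.6])
    q=W[...,:2]-c;r=np.hypot(q[...,0],q[...,1]);th=np.degrees(np.arctan2(q[...,1],q[...,0]))%180
    m=(abs(r-46)<7)&(W[...,2]>78)&(W[...,2]<90)&(abs(th-32)<12)
    p=W[m];k=cv2.kmeans(p[:,:2].astype(np.float32),2,None,(3,50,.1),5,0);C=k[2]
    print(n,m.sum(),C,C.mean(0),np.linalg.norm(C[0]-C[1]),np.degrees(np.arctan2(*(C[0]-C[1])[::-1]))%180)
    # box top edges
    m=(W[...,2]>66)&(W[...,2]<72.5)&(np.hypot(q[...,0],q[...,1])<100)
    print(cv2.minAreaRect(W[m][:,:2].astype(np.float32)))
    # dark lugs by image
    g=cv2.cvtColor(cv2.imread(f"pics/{n}0.png"),6);
    R=[]
    for uv in([(213,162),(239,204)] if n=="top" else [(217,231),(261,261)]):
        u,v=uv;w=g[v-7:v+8,u-7:u+8];mm=w<75
        l,lab,st,ce=cv2.connectedComponentsWithStats(mm.astype(np.uint8));i=lab[7,7] or 1+np.argmax(st[1:,4]);print(st[i],ce[i]);R.append(atz(n,(ce[i][0]+u-7,ce[i][1]+v-7),81))
    dd=R[0]-R[1];print("img",R,np.linalg.norm(dd),np.degrees(np.arctan2(dd[1],dd[0]))%180)
```

```text
top 61 [[554.87683 137.15524]
 [632.36865 185.62971]] [593.62274 161.39249] 91.40436 32.027756
((593.96728515625, 161.32937622070312), (129.49371337890625, 129.47979736328125), 32.1673583984375)
[ 5  4  6  7 23] [6.95652174 6.86956522]
[ 4  4  5  6 22] [5.90909091 6.68181818]
img [array([630.08317713, 186.24826356,  81.        ]), array([553.35110906, 138.1528048 ,  81.        ])] 90.55928126260152 32.07937782320219
side 75 [[633.4755  190.83308]
 [554.8739  140.78075]] [594.1747  165.80692] 93.18504 32.488373
((593.9091796875, 164.33380126953125), (129.89794921875, 131.00103759765625), 32.07278823852539)
[0 3 2 2 2] [0.5 3.5]
[ 2  3 10  7 50] [6.72 6.14]
img [array([662.90891309, 155.11994822,  81.        ]), array([554.54967404, 140.85492226,  81.        ])] 109.29417026473477 7.499616165525889
```

Request:
carry_out(
  series="0 0 0 1; 0 0 0 0.7; 0 0 0 0; 0 0 0 0",
)

```text
time_s: 8.25
tool_pos: [593.9, 163.7, 92.8]
tool_rot: [-0.275, 0.961, -0.002, 0.009]
contact_force: [-0.4, 0.5, 2.2]
grip_width: 12.8
```

```bash
python3 plan.py 593.7 163.5 94 0 1; python3 prof.py side7
```

```text
t 8.25 p [593.9 163.7  92.8] yaw -148.11 tilt z [ 1.890e-02  5.000e-04 -9.998e-01] q [ 0.134  0.426 -0.089  1.037 -0.002 -0.423] F [-0.4  0.5  2.2] M [-0.    0.08  0.07] w 12.8
0.3 -0.0 -1.2 -0.0
266 Y pct [64.6 79.4 90.3 91.3]
202 Y pct [74.3 82.8 90.3 90.7]
(386, array([577.03965975, 159.23552826, 119.0541524 ]), (576.7319946289062, 163.43331909179688, 32.06048583984375, 38.4015007019043, 7.927494049072266), np.float64(57.55365496414026))
```

The bolt and keeper both measure 90.3 mm, so they're flush. Releasing.

Request:
carry_out(
  series="0 0 0 0; 0 0 0 0; 0 0 0 0; 0 0 0 0",
  claw=50,
)

```text
time_s: 8.63
tool_pos: [593.7, 163.6, 92.2]
tool_rot: [-0.275, 0.962, -0.002, 0.009]
contact_force: [-0.6, -0.3, 0.0]
grip_width: 42.9
```

Request:
carry_out(
  series="0 0 -15 0; 0 0 -30 0; 0 0 -35 0; 0 0 -35 0; 0 0 -20 0",
)

```text
time_s: 9.05
tool_pos: [588.3, 163.0, 225.7]
tool_rot: [-0.274, 0.962, -0.001, 0.002]
contact_force: [1.5, 0.5, -0.4]
grip_width: 42.4
```

Request:
carry_out(
  series="30 0 0 0; 35 0 0 0; 35 0 0 0; 30 0 0 0; 0 0 0 0",
)

```text
time_s: 9.47
tool_pos: [477.2, 93.4, 229.8]
tool_rot: [-0.276, 0.961, -0.002, 0.008]
contact_force: [1.7, -0.0, -0.9]
grip_width: 42.7
```

```bash
python3 plan.py 593.7 163.5 94 0 1|head -1; python3 prof.py side8
python3 - <<'E'
from rig import *
from h import *
p,d=get_image("top");cv2.imwrite("pics/top8.png",p);W=cloud("top",d);print(bar(W,(593.7,162)),"spare",bar(W,(525,-195)),bar(cloud("top",np.load("pics/top0.npy")),(525,-195)))
E
```

```text
t 9.47 p [477.2  93.4 229.8] yaw -148.0 tilt z [ 1.620e-02 -4.000e-04 -9.999e-01] q [ 2.100e-02  1.400e-01 -1.360e-01  1.279e+00 -1.000e-03 -5.380e-01] F [ 1.7 -0.  -0.9] M [-0.   -0.04 -0.  ] w 42.7
268 Y pct [64.5 79.6 90.5 90.9]
209 Y pct [74.3 83.  90.3 91. ]
(604, array([590.69652438, 165.85738007, 118.86338967]), (593.2269897460938, 164.7310028076172, 69.53254699707031, 13.300392150878906, 33.18513488769531), np.float64(-147.48826431802232))h.py:15: RuntimeWarning: Mean of empty slice.
  u=np.linalg.svd(p[:,:2]-p[:,:2].mean(0),full_matrices=False)[2][0]
  ret = um.true_divide(
Traceback (most recent call last):
  File "h.py", line 15, in bar
    u=np.linalg.svd(p[:,:2]-p[:,:2].mean(0),full_matrices=False)[2][0]
      ~~~~~~~~~~~~~~~~~~~~~~~~~~~~~~~~~~~~~~~~~~~~~~~~~~~~~~~~~~~~~^^^
IndexError: index 0 is out of bounds for axis 0 with size 0
```

View pics/side8.png

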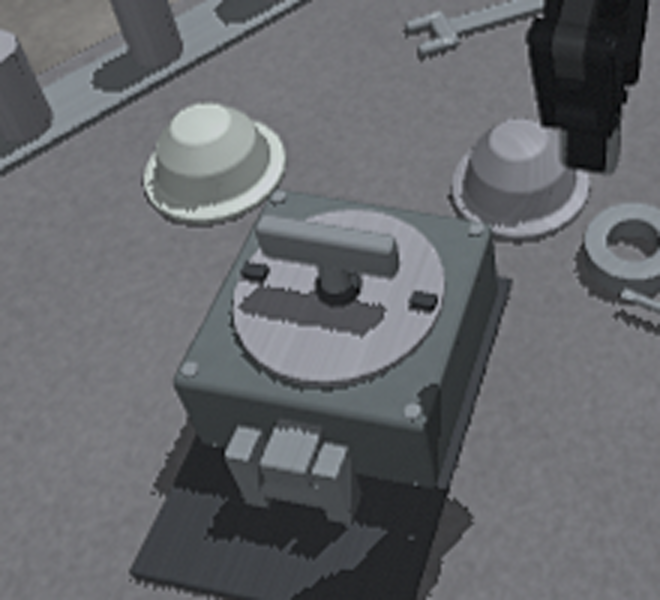

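View pics/top8.png

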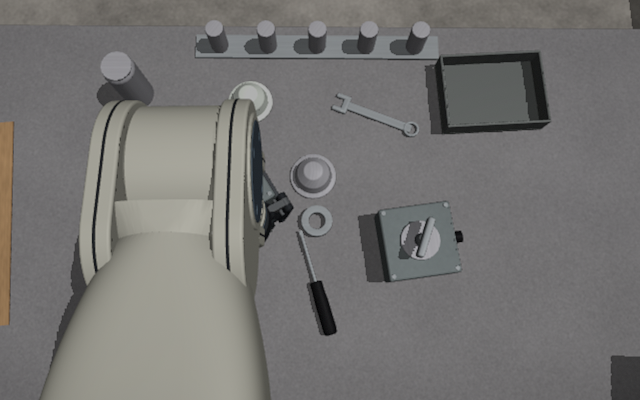

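The side view shows the bar (325,245) in line with the lugs (255,272) and (425,300), and the bolt's end flush between the posts (290,450). In the top view the switch-box key (427,237) is unchanged and the gripper is clear.

Run:
```python
from rig import *
print(job_done(),read_state()["time_s"])
```

```text
the job is handed in; nothing more can be done
the job is handed in; nothing more can be done
```

The guard is locked and the job is handed in, at about 9.6 s of the 32 s allowed. I gripped the lock box's T-key at about −42° and turned it clockwise to about 27° past the lugs. I then turned it back to the lug line, let go and backed the arm away.

- **Turning back:** I went about 2° too far anticlockwise (1.7° by my estimate of the lug line), so I nudged the key clockwise again before letting go.
- **Key angle:** after release the bar measures 32.5°. The lugs and box measure 32.1–32.5°, so they agree to about half a degree.
- **Bolt:** its end measures 90.5 mm against 90.3 mm for the keeper's outer face, so it is flush. At the far point the bolt stood out 39 mm, which fits 27°.
- **Force:** the wrist force stayed under about 5 N in every reading.
- **Switch box key:** it looks unchanged in the last top picture. My numeric check of it failed because the script stopped with an error, as the arm hid the lock box's key from the top camera, so this rests on the picture alone.

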